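# Lock the grinding cup onto the seed mill

## Task

Fit the steel grinding cup onto the seed mill: set it into the mount ring with the cup's red arrow at the red mark, press it down against the spring plate and turn it clockwise (seen from above) until the arrow stands at the green mark, all without forcing it; then let go so that it springs up and stays locked there, upright. Leave the jars, the beaker, the label roll and the pouch where they are.

Things in the scene. Friction and masses are not known exactly. Their poses are not given: they have to be found in the camera images.
- mill: White bench mill, fixed: housing 124 mm wide, 150 mm long, 60 mm high, with a steel mount ring on top (86 mm outer diameter, from 60 to 89 mm above the table). Origin on the table under the ring's axis; x points to its back (the front with switch and knob faces -x), z up.
- mount (a point): Centre of the ring's mouth, 89 mm above the table, axes as the mill's. The mouth is 51 mm wide with three unevenly spaced notches that let the cup's three lugs through in one orientation only (play 6 degrees each way, 1.5 mm sideways): the cup's arrow at the red mark.
- open_mark (a point): Red dot on the ring's top, 37.5 mm from its axis (red bars below it): where the arrow goes in; cup yaw = mill yaw + 0.96 rad (55 degrees). The cup lowered in here rests on the spring plate, its origin 71 mm above the table, and cannot turn until pressed down by 5 mm or more (8 mm at most); the lugs and the ring must not be strained beyond 120 N.
- lock_mark (a point): Green dot on the ring's top at the mill's front, 37.5 mm from its axis (green bars below it): where the arrow stands when locked, 55 degrees clockwise from the red dot, cup yaw = mill yaw, about 5 degrees short of a stop. Let go here, the cup springs up into its resting place (origin 70 to 71 mm above the table) and cannot turn back.
- plate (a joint): Spring plate in the mount: 0 when up, grows as it is pressed down, 0.008 m at most. Its spring pushes up with 7 N at 0 and 10.3 N at 0.008.
- cup: Grinding cup, 0.18 kg, 122 mm high, closed end up. Black foot 48 mm wide tapering to 40, three lugs on it out to radius 31 mm, 8 to 13 mm above its underside; steel body 65 mm wide; black cap 68 mm wide, top at 93 mm; on it a grey grip bar, 46 mm long (along x), 14 mm thick (y), from 93 to 122 mm, to pinch across its thickness. Origin: centre of the underside, z up; red arrow on the -x side.
- arrow (a point): Foot of the red arrow on the cup's side: 35 mm from the cup's axis on its -x side, 32 mm above the underside. The red line runs up the side to the cap's edge and along the same end of the grip bar's top.
- grip (a point): Point inside the cup's grip bar, on the cup's axis, 115 mm above the underside (93 mm is the cap, 122 mm the bar's top); axes as the cup's.
- seed_jar: Jar of seeds with a green lid, 95 mm in diameter, 137 mm high, loose; origin under its centre. To be left alone.
- salt_jar: Small jar with a black cap, 40 mm in diameter, 105 mm high, loose; origin under its centre. To be left alone.
- label_roll: Roll of white labels lying flat, 80 mm in diameter, 40 mm high, loose; origin under its centre. To be left alone.
- pouch: Sealed pouch of dried chips, 120x170x31 mm, lying flat, loose; origin under its centre. To be left alone.
- beaker: Empty green plastic beaker, 78 mm in diameter, 109 mm high, loose; origin under its centre. To be left alone.
Mind the look-alikes: they are no part of the job. Leave any purple look-alike of the cup alone.

How it is judged:
By the outcome, as a careful person would: the job done as asked, in the order asked, and still so for the second after the job is handed in, with the robot touching nothing.
It also fails if it takes over 64 s, if anything falls off the work surface, if the arm or the gripper's body presses on something with over 40 N, if the wrist force passes 120 N, or if a joint passes its speed limit or range.

## Robot

A 6-joint arm with a two-finger parallel gripper is mounted at the origin on a cart in front of the work surface, level with it; the furniture and walls round the work are solid. World frame = base frame: x ahead of the robot, y to its left, z up, the work surface at z = 0. Lengths are in mm, angles in rad, forces in N, time in s.
With the tool pointing down it reaches from about 350 to 775 mm from the base axis. Payload 7.3 kg.
Tool frame: the origin (TCP) lies on the centre line of the jaws, within the pads' length; the fingertips stand 22 mm ahead of it and the grasp point (between the pads) lies 3 mm ahead of it; z points along the fingers, y is the direction in which the jaws open and shut (so a half turn about z gives the same grasp; the last joint's range is limited). The gripper opens to 92 mm and grips with 3 to 60 N. Pads are 19 mm wide; open, the fingers measure 130 mm over their backs; the gripper's body (75 mm by 190 mm) begins 47 mm behind the grasp point.
Start: joints at [-1.392, 0.342, 1.524, -0, 1.275, -0.146], TCP at [167.56, -497.56, 248.741] pointing down, gripper open.
Joint ranges: [-2.53, 2.53], [-0.77, 2.02], [0.04, 2.7], [-1, 4.14], [0.28, 2.66], [-3.11, 3.11]. Speed limits (rad/s): [2.57, 2.57, 3.14, 3.14, 3.14, 3.14].

## Interface

Orientations are given as [roll, pitch, yaw] about the fixed x, y, z axes, in that order (R = Rz(yaw) Ry(pitch) Rx(roll)).
In Python, from plant import bot gives the robot as it stands.
- The arm moves only by the tool play_rows, never from a script. Its argument "moves" is one flat list of numbers, 5 for each row, row after row: the closure in counts, from 0 (fully open) to 255 (shut), then the shift along the tool's x, y, z in mm, then the turn about the tool's z in degrees. A call has 1 to 8 rows; each row is the pose to reach, as a shift and turn from the pose commanded when the call began, along the tool's axes at that moment; what a row does not reach only later rows make up. A row lasts 1/12 s, in which the tool goes at most 41.7 mm and 7.16 degrees, less where a joint would pass 70% of its speed; a pose out of reach is approached as far as the arm can. A call with a gripper value outside its range is refused whole. The fingers move at their own pace and stop on an object; the grip force is fixed at half the most. Time passes only in rows, so rows that repeat a pose let the fingers close. It gives the time, the measured TCP pose, the force and the opening at its end, in the units of the state.
- bot.get_obs(): the state, without advancing time (a new reading comes with each control period).
- bot.capture(name): name is "scene" or "side" or "wrist"; returns a dict with "color" (480x640x3 uint8, red, green, blue), "fx", "fy", "cx", "cy" (pixels), "k1" (the pictures are not rectified: a ray, as slopes to the right and down, at radius r is drawn at 1 + k1 r^2 times it, then the intrinsics apply), "world_to_cam" (4x4, takes a point from world to camera coordinates); the wrist camera has in their place "T_tool_cam" (4x4, takes a point from camera to tool coordinates, whose origin is the TCP and whose axes are the flange's). Camera axes: x right, y down, z forward; pixel columns grow to the right and rows downward; lengths in mm; the calibration is good to about 2 mm. A picture is of the moment at which its call begins: read the wrist's pose just before it. There is no depth.
- bot.close_job(): hands the job in, once; it reports no verdict.
The state is a dict: "time": time; "joint_positions": joint angles; "dq": joint speeds; "tau": joint torques, N m; "tool_pos": TCP position; "tcp_rot": TCP orientation; "contact_force": force on the tool from outside, world axes, zero at the start; "moment": the same for the moment, N m; "grip_width": finger opening in mm.
Only numpy, scipy, OpenCV 4.12 (cv2) and the standard library are available. Lean on these libraries where they do the work, as an engineer would, in place of code of your own. Each camera call takes 0.05 s, during which the arm holds its last target.

## Working session

There is one attempt and no reset: what is moved stays moved. The work goes in short steps, Python scripts to look and compute and a tool call to move; the robot and the scene stay as the last step left them, time stands still between calls to the robot, and variables do not carry over. Pictures are saved under pics/ and viewed, and the job is handed in when it is done.

Besides the shell and the picture viewer there is one more tool, called after "Call:" in YAML: its name, and indented under it one key for each argument. play_rows: Moves the arm, as the interface text tells. Its arguments: {"type":"object","properties":{"moves":{"type":"array","items":{"type":"number"}}},"required":["moves"]}

```bash
mkdir -p pics
cat > h.py <<'E'
import numpy as np, cv2
from plant import bot
def snap(name,fn):
    o=bot.get_obs(); c=bot.capture(name)
    cv2.imwrite(f'pics/{fn}.png',c['color'][:,:,::-1])
    import pickle; pickle.dump((o,{k:c[k] for k in c}),open(f'pics/{fn}.pkl','wb'))
    return o,c
E
python3 - <<'E'
from h import *
o=bot.get_obs(); print(o)
for n in ['scene','side','wrist']:
    o,c=snap(n,n+'0'); print(n,{k:c[k] for k in c if k!='color'})
E
```

```text
{'time': 0.0, 'joint_positions': array([-1.39200080e+00,  3.42715662e-01,  1.52500117e+00, -3.00083876e-05,
        1.27542076e+00, -1.45972118e-01]), 'dq': array([-4.13741908e-04, -8.51410061e-04,  8.25539698e-04, -9.50455226e-04,
       -4.73401433e-05,  8.60687268e-04]), 'tau': array([ 7.28538489e-04, -4.31237698e+01, -2.44220603e+01,  7.17666792e-02,
        5.58863534e-02, -1.37028305e-04]), 'tool_pos': array([ 167.48097311, -497.17381124,  248.0541422 ]), 'tcp_rot': array([-3.14005996e+00, -1.96328847e-04,  3.24776255e-01]), 'contact_force': array([ 0.38064603, -1.00697879, -0.6483608 ]), 'moment': array([-0.01611391, -0.02135416, -0.02659803]), 'grip_width': 91.91741030049057}
scene {'fx': 493.06894380185105, 'fy': 493.06894380185105, 'cx': 318.7760214903466, 'cy': 243.20516646229493, 'k1': -0.11233468185989193, 'world_to_cam': array([[-6.82945658e-01, -7.30194052e-01, -2.00468166e-02,
         3.98991922e+02],
       [-3.65496068e-01,  3.65349899e-01, -8.56114522e-01,
         2.63626860e+02],
       [ 6.32453834e-01, -5.77352663e-01, -5.16397182e-01,
         7.20981533e+02]
[... 371 characters left out ...]
44612e-01,
        -2.27210974e+01],
       [-6.85819417e-02, -4.93037626e-01, -8.67300649e-01,
         1.15883786e+03],
       [ 0.00000000e+00,  0.00000000e+00,  0.00000000e+00,
         1.00000000e+00]])}
wrist {'fx': 377.7663532119909, 'fy': 377.7663532119909, 'cx': 319.84618124574916, 'cy': 234.4049488332227, 'k1': 0.007242711596175793, 'T_tool_cam': array([[-7.41587438e-04, -9.54828487e-01, -2.97156542e-01,
         8.06509860e+01],
       [ 9.99998453e-01, -2.34034039e-04, -1.74360597e-03,
         2.49268563e-01],
       [ 1.59529991e-03, -2.97157376e-01,  9.54827183e-01,
        -1.36396205e+02],
       [ 0.00000000e+00,  0.00000000e+00,  0.00000000e+00,
         1.00000000e+00]])}
```

View pics/scene0.png

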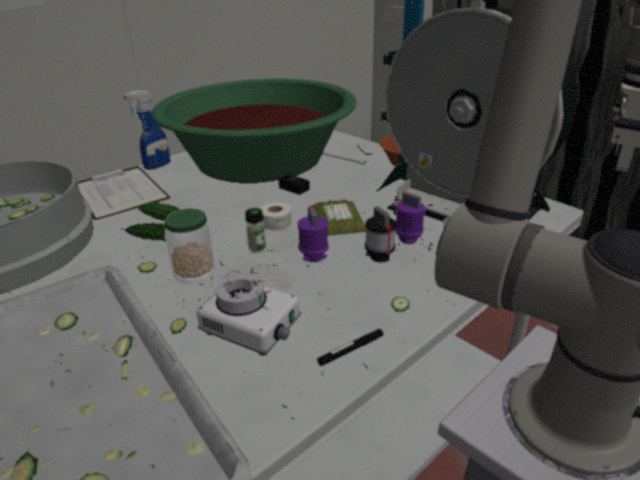

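View pics/side0.png

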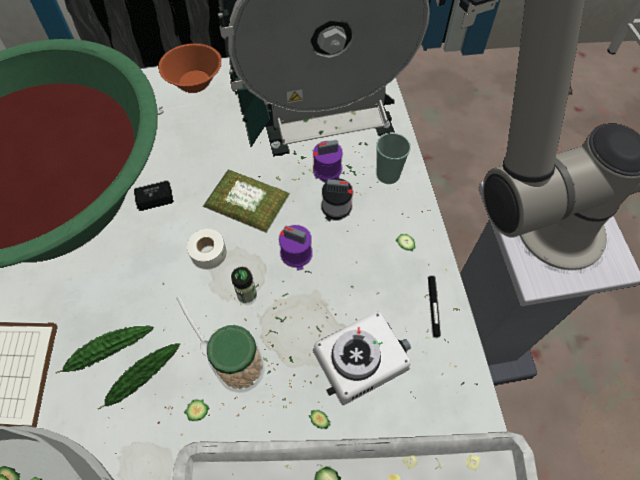

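View pics/wrist0.png

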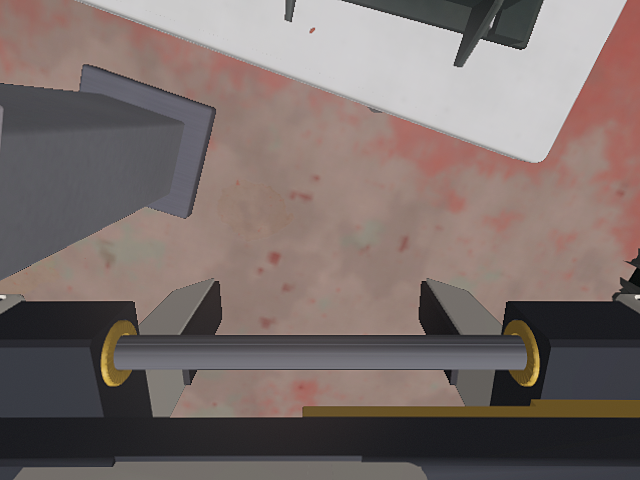

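The steel cup is at scene (380,235) and side (337,197), with purple look-alikes on both sides of it. The mill ring is at side (357,352). I'll zoom in on both.

Run:
```python
import cv2
a=cv2.imread('pics/side0.png')
cup=cv2.resize(a[120:270,260:420],None,fx=4,fy=4,interpolation=cv2.INTER_CUBIC)
cv2.imwrite('pics/s_cup.png',cup)
cv2.imwrite('pics/s_mill.png',cv2.resize(a[300:420,290:430],None,fx=5,fy=5,interpolation=cv2.INTER_CUBIC))
b=cv2.imread('pics/scene0.png')
cv2.imwrite('pics/c_cup.png',cv2.resize(b[160:280,290:450],None,fx=5,fy=5,interpolation=cv2.INTER_CUBIC))
```

```text
(no output)
```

View pics/s_cup.png

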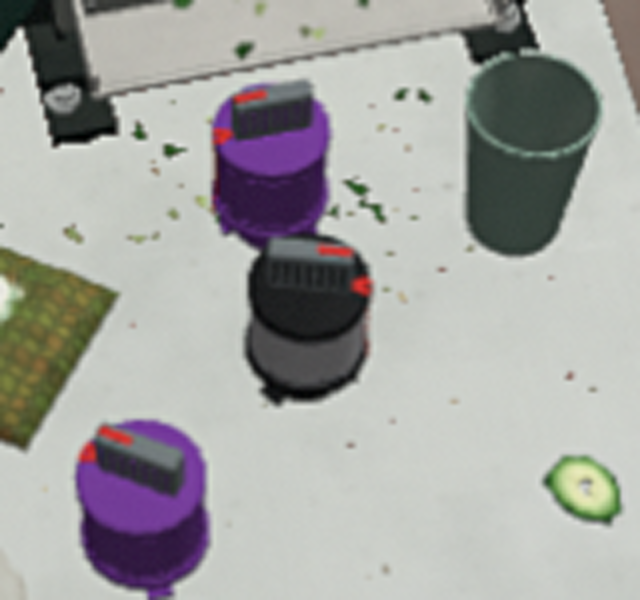

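View pics/s_mill.png

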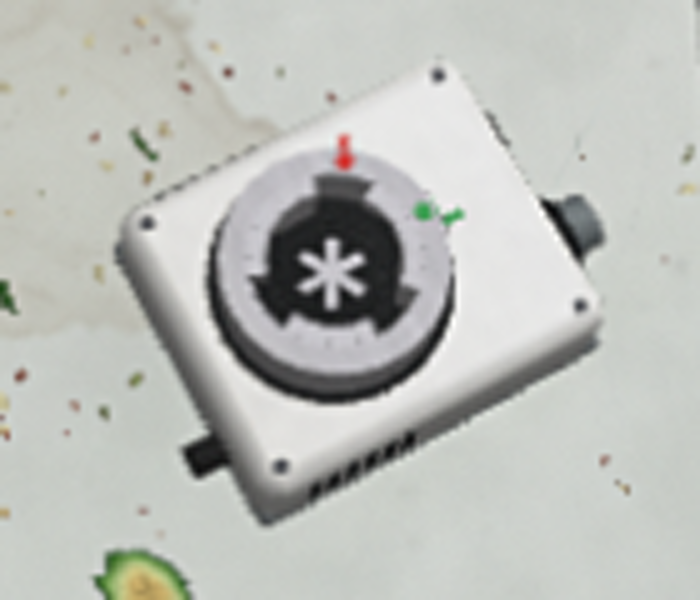

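View pics/c_cup.png

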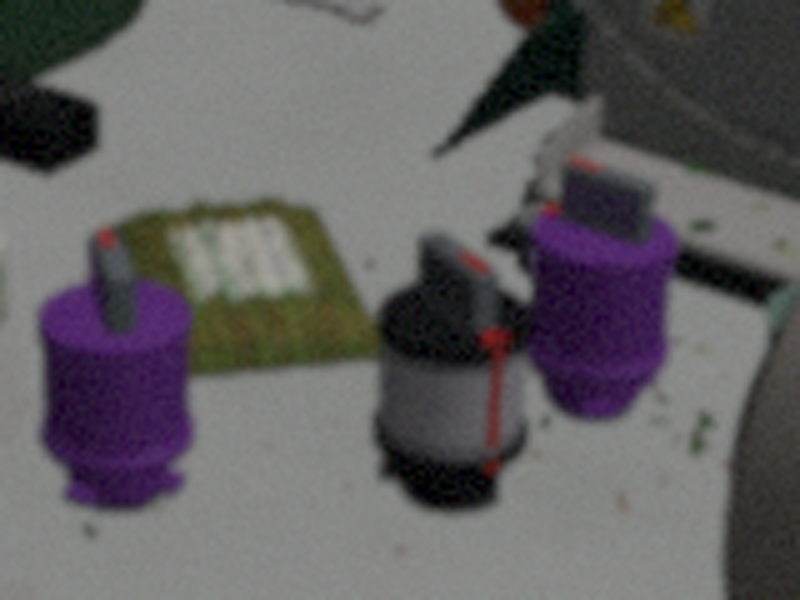

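```bash
cat >> h.py <<'E'
import pickle
def ray(c,uv,o=None):
    K=np.array([[c['fx'],0,c['cx']],[0,c['fy'],c['cy']],[0,0,1]])
    p=cv2.undistortPoints(np.array([[uv]],float),K,np.array([c['k1'],0,0,0,0.]))[0,0]
    d=np.array([p[0],p[1],1.])
    if 'world_to_cam' in c: T=np.linalg.inv(c['world_to_cam'])
    else:
        from scipy.spatial.transform import Rotation as R
        W=np.eye(4);W[:3,:3]=R.from_euler('xyz',o['tcp_rot']).as_matrix();W[:3,3]=o['tool_pos'];T=W@c['T_tool_cam']
    return T[:3,3],T[:3,:3]@d
def onz(c,uv,z,o=None):
    p,d=ray(c,uv,o); return p+d*(z-p[2])/d[2]
def load(fn): return pickle.load(open(f'pics/{fn}.pkl','rb'))
E
python3 - <<'E'
from h import *
o,c=load('side0')
for n,u,v in [('bar c00',272,238),('bar',355,248),('bar',352,262),('bar',268,258),('redbar',336,251)]:
    print(n,onz(c,(u/4+260,v/4+120),122))
hs=lambda im:cv2.cvtColor(im,cv2.COLOR_RGB2HSV)
h=hs(c['color'])
def blobs(m,off=30):
    n,l,s,ce=cv2.connectedComponentsWithStats(m.astype(np.uint8))
    return [(ce[i],s[i]) for i in range(1,n) if s[i][4]>3]
red=((h[...,0]<8)|(h[...,0]>172))&(h[...,1]>130)&(h[...,2]>90)
gr=(h[...,0]>45)&(h[...,0]<90)&(h[...,1]>110)&(h[...,2]>60)
for nm,m in [('red',red),('gr',gr)]:
    for ce,s in blobs(m):
        if 300<ce[0]<420 and 120<ce[1]<400: print(nm,ce,s)
for n,u,v in [('redmark',344,160),('green',424,210),('ring l',216,262),('ring r',452,262),('top',335,148),('bot',335,376)]:
    print(n,onz(c,(u/5+290,v/5+300),89))
for n,u,v in [('screw',438,75),('screw',148,222),('screw',580,305),('screw',280,466)]:
    print(n,onz(c,(u/5+290,v/5+300),60))
E
```

```text
bar c00 [ 533.93928912 -129.46939898  122.        ]
bar [ 491.82701127 -116.41329452  122.        ]
bar [ 495.02135708 -107.74912597  122.        ]
bar [ 538.09594817 -116.97559862  122.        ]
redbar [ 502.05400428 -116.01065     122.        ]
red [322.         143.78571429] [319 143   7   3  14]
red [314.92307692 153.46153846] [313 152   5   4  13]
red [343.73333333 182.46666667] [340 182   8   2  15]
red [349.94736842 190.89473684] [348 189   5   5  19]
red [358.5 332. ] [358 331   2   3   6]
gr [405.16666667 245.11111111] [397 237  18  13  36]
gr [374.28571429 342.        ] [373 341   3   3   7]
gr [380. 343.] [379 342   3   3   5]
redmark [528.88466927 199.75121116  89.        ]
green [503.36992105 223.36289564  89.        ]
ring l [582.23776904 231.02893265  89.        ]
ring r [497.2115438  244.37344156  89.        ]
top [531.3213791  194.61815129  89.        ]
bot [547.12597923 279.14877737  89.        ]
screw [482.33741284 161.48703628  60.        ]
screw [602.9880439  202.91225208  60.        ]
screw [448.35075085 259.97680639  60.        ]
screw [569.663529  301.5101664  60.       ]
```

Run:
```python
from h import *
o,c=load('side0'); o2,c2=load('scene0')
for p in [(275,150),(390,130),(398,100)]: print('base',onz(c,p,0))
def tri(a,b):
    p,d=ray(c,a);q,e=ray(c2,b)
    t=np.linalg.lstsq(np.stack([d,-e],1),q-p,rcond=None)[0]
    return (p+t[0]*d+q+t[1]*e)/2, np.linalg.norm(p+t[0]*d-q-t[1]*e)
print('disc hub',tri((332,40),(463,107)))
for a,b in [((429,10),(563,100)),((229,20),(388,80)),((341,100),(480,200))]:print(tri(a,b))
print('purple2',onz(c,(260+270/4,120+97/4),122),onz(c,(260+238/4,120+100/4),122),onz(c,(260+310/4,120+88/4),122))
print('purple1',onz(c,(260+140/4,120+450/4),122))
print('beaker',onz(c,(260+533/4,120+105/4),109))
print(tri((343.7,182.5),(290+475/5,160+262/5)))  # red on bar: check z=122
print('arrow top',tri((350,191),(290+497/5,160+340/5)))
print('salt',onz(c,(241,277),105),'jar',onz(c,(232,348),137))
```

```text
base [ 634.18979497 -328.72747335    0.        ]
base [ 334.7770868 -349.8194388    0.       ]
base [ 289.08817269 -451.49598206    0.        ]
disc hub (array([ 489.26132558, -357.74758856,  299.46990764]), np.float64(6.619933212200079))
(array([ 280.78977069, -373.44290025,  349.26249097]), np.float64(20.961492232825197))
(array([ 702.89851428, -373.80711636,  338.60960651]), np.float64(36.81114529912304))
(array([ 449.78265863, -423.67083587,   57.69677261]), np.float64(10.51481301665647))
purple2 [ 519.51594335 -224.92529047  122.        ] [ 537.31295283 -225.50540018  122.        ] [ 496.56789056 -227.95254558  122.        ]
purple1 [619.39004871 -11.29671535 122.        ]
beaker [ 372.76931623 -208.06589361  109.        ]
(array([ 501.99656596, -118.94975818,  119.20926555]), np.float64(0.3955608792175302))
arrow top (array([ 486.9902693 , -117.6164123 ,   87.39480892]), np.float64(1.1804126113498052))
salt [734.84400828  61.64886136 105.        ] jar [758.41360465 211.90087911 137.        ]
```

Call:
play_rows:
  moves: [140,0,-40,0,7,140,0,-75,0,14,140,0,-110,0,21,140,0,-145,0,28,140,0,-145,0,35,140,0,-145,0,42,140,0,-145,0,49,140,0,-145,0,56]

```text
time: 0.82
tool_pos: [121.2, -359.9, 248.8]
tcp_rot: [3.141, -0.0, -0.659]
contact_force: [-0.0, 0.2, -0.2]
grip_width: 44.0
```

```bash
cat >> h.py <<'E'
def go(x,y,z,yawdeg):
    o=bot.get_obs(); y0=o['tcp_rot'][2]; d=np.array([x,y,z])-o['tool_pos']
    tx=np.array([np.cos(y0),np.sin(y0),0]);ty=np.array([np.sin(y0),-np.cos(y0),0])
    t=-((yawdeg-np.degrees(y0)+180)%360-180)
    print('pos',o['tool_pos'].round(1),'rpy deg',np.degrees(o['tcp_rot']).round(2),'F',o['contact_force'].round(1),'w',round(o['grip_width'],1),'t',o['time'])
    print('move',round(d@tx,1),round(d@ty,1),round(-d[2],1),round(t,1))
E
python3 -c "
from h import *
go(210,-310,248,-55)"
```

```text
pos [ 121.2 -359.9  248.8] rpy deg [ 1.7999e+02 -1.0000e-02 -3.7740e+01] F [-0.   0.2 -0.2] w 44.0 t 0.8167
move 39.7 -93.8 0.8 17.3
```

Call:
play_rows:
  moves: [140,13,-31,0,7,140,26,-62,0,14,140,40,-94,0,17,140,45,-128,0,13,140,50,-162,0,9,140,56,-196,0,4,140,61,-230,0,-3,140,61,-230,0,-3]

```text
time: 1.48
tool_pos: [312.3, -210.5, 248.7]
tcp_rot: [-3.14, -0.0, -0.588]
contact_force: [-0.8, -0.6, -0.2]
grip_width: 41.5
```

```bash
python3 -c "
from h import *
go(515,-118,250,-14.7); go(430,-95,300,-14.7)"
```

```text
pos [ 312.3 -210.5  248.7] rpy deg [-1.7988e+02 -1.0000e-02 -3.3710e+01] F [-0.8 -0.6 -0.2] w 41.5 t 1.4833
move 117.3 -189.5 -1.3 -19.0
pos [ 312.3 -210.5  248.7] rpy deg [-1.7988e+02 -1.0000e-02 -3.3710e+01] F [-0.8 -0.6 -0.2] w 41.5 t 1.4833
move 33.8 -161.4 -51.3 -19.0
```

Call:
play_rows:
  moves: [140,20,-32,0,-4,140,40,-64,0,-8,140,60,-96,0,-12,140,80,-128,0,-16,140,100,-160,0,-19,140,117,-189,0,-19,140,117,-189,0,-19]

```text
time: 2.07
tool_pos: [516.7, -122.6, 247.8]
tcp_rot: [-3.14, -0.001, -0.266]
contact_force: [-0.9, -0.4, -0.9]
grip_width: 41.2
```

```bash
python3 -c "
from h import *
go(515,-118,250,-14.7);snap('wrist','w1')"
```

```text
pos [ 516.7 -122.6  247.8] rpy deg [-1.7993e+02 -7.0000e-02 -1.5240e+01] F [-0.9 -0.4 -0.9] w 41.2 t 2.0667
move -2.8 -4.0 -2.2 -0.5
```

View pics/w1.png

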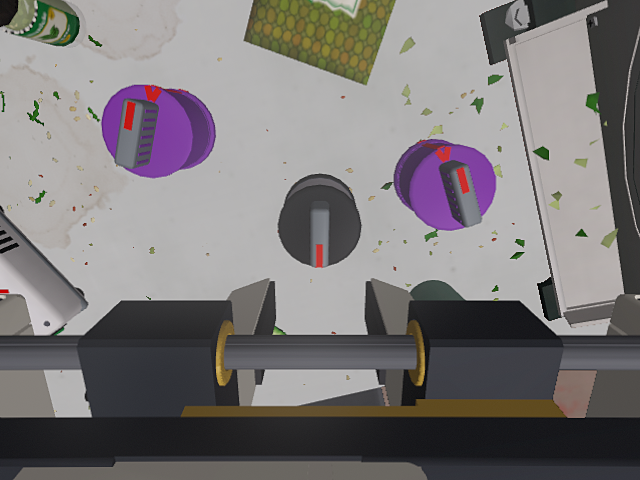

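The steel cup's grip bar is in view: columns 310–329, rows 202–267, almost parallel to the tool's x axis, with its red end at the bottom (−x).

Run:
```python
from h import *
o,c=load('w1')
im=c['color'].astype(int)
roi=im[190:275,285:355]
g=roi.max(2); red=(roi[...,0]>150)&(roi[...,1]<80)
m=((g>80)&(g<150))|red
m[:10]=0
n,l,s,ce=cv2.connectedComponentsWithStats(m.astype(np.uint8)); i=1+np.argmax(s[1:,4]); print(s[i],s[1:,4])
pts=np.argwhere(l==i)[:,::-1]+[285,190]
r=cv2.minAreaRect(pts.astype(np.float32));print(r)
b=cv2.boxPoints(r); w=[onz(c,p,122,o) for p in b]
for q in w: print(q.round(1))
print(np.mean(w,0))
big=cv2.resize(c['color'][170:290,260:380,::-1],None,fx=5,fy=5); cv2.imwrite('pics/w1z.png',big)
```

```text
[  24   18   21   60 1013] [   1 1013    8    3    6    2    2    2    2    2    1    2    2    2
    2]
((320.01849365234375, 237.5006866455078), (19.986299514770508, 58.73750686645508), 2.12109637260437)
[ 493.8 -107.5  122. ]
[ 536.6 -121.3  122. ]
[ 532.4 -134.8  122. ]
[ 489.3 -121.8  122. ]
[ 513.02874941 -121.35863043  122.        ]
```

View pics/w1z.png

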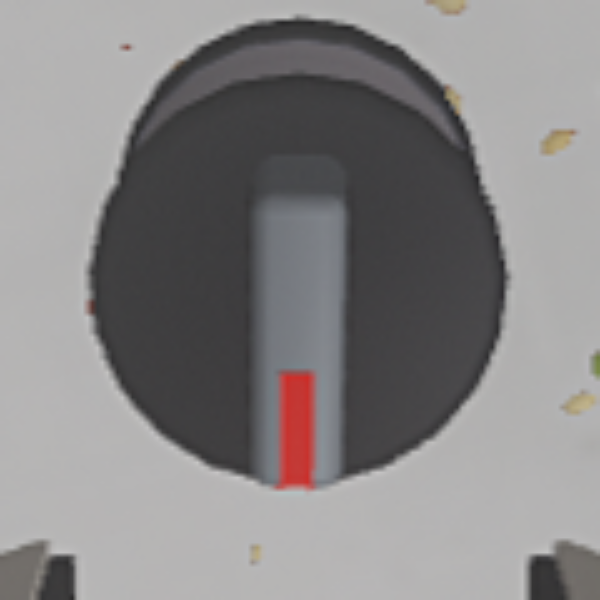

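Call:
play_rows:
  moves: [140,-3.5,0,0,0,140,-3.5,0,25,0,140,-3.5,0,50,0,140,-3.5,0,75,0,140,-3.5,0,90,0,140,-3.5,0,100,0,140,-3.5,0,110,0,140,-3.5,0,110,0]

```text
time: 2.78
tool_pos: [508.0, -124.0, 137.6]
tcp_rot: [-3.142, 0.002, -0.27]
contact_force: [-0.1, -0.3, -0.1]
grip_width: 41.4
```

```bash
python3 -c "
from h import *
go(513,-121,118.5,-15.2);snap('wrist','w2')
snap('side','s2')
a=cv2.imread('pics/s2.png');cv2.imwrite('pics/s2z.png',cv2.resize(a[100:250,260:420],None,fx=4,fy=4))"
```

```text
pos [ 508.  -124.   137.6] rpy deg [-1.800e+02  1.400e-01 -1.546e+01] F [-0.1 -0.3 -0.1] w 41.4 t 2.7833
move 4.0 -4.2 19.1 -0.3
```

View pics/w2.png

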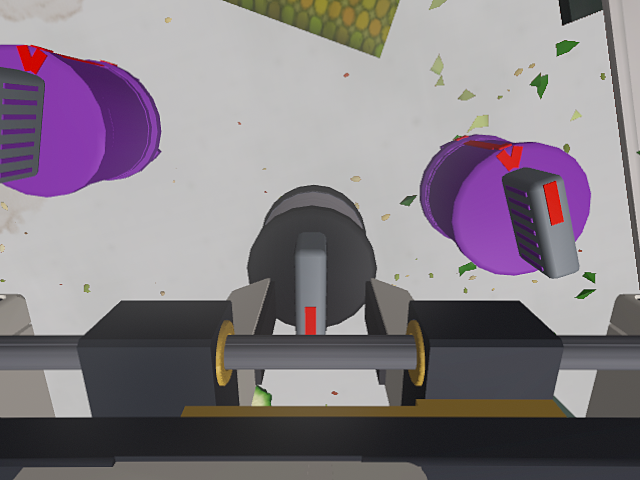

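View pics/s2z.png

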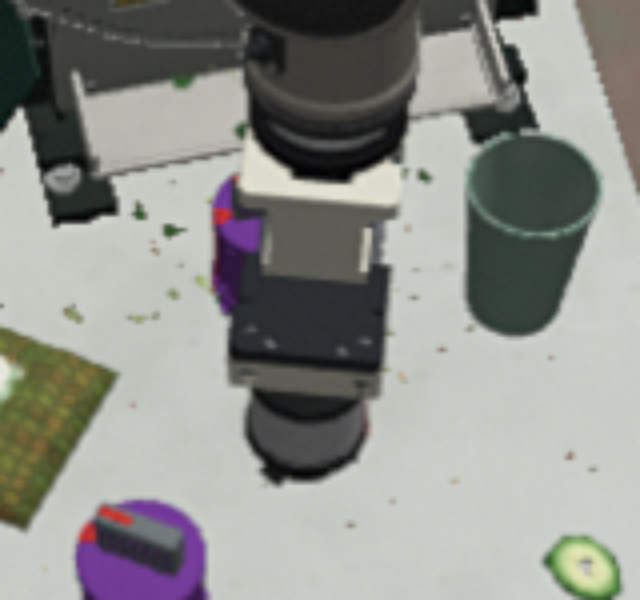

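```bash
python3 -c "
from h import *
o,c=load('w2'); print(o['tool_pos'])
for p in [(299,252),(326,252),(312,334),(302,334),(318,334)]: print(onz(c,p,122,o).round(1))
cv2.imwrite('pics/w2z.png',cv2.resize(c['color'][215:345,250:380,::-1],None,fx=4,fy=4))"
```

```text
[ 508.03478436 -123.99099162  137.55475072]
[ 535.  -122.3  122. ]
[ 531.9 -133.4  122. ]
[ 494.9 -116.7  122. ]
[ 496.2 -112.3  122. ]
[ 494.2 -119.4  122. ]
```

View pics/w2z.png

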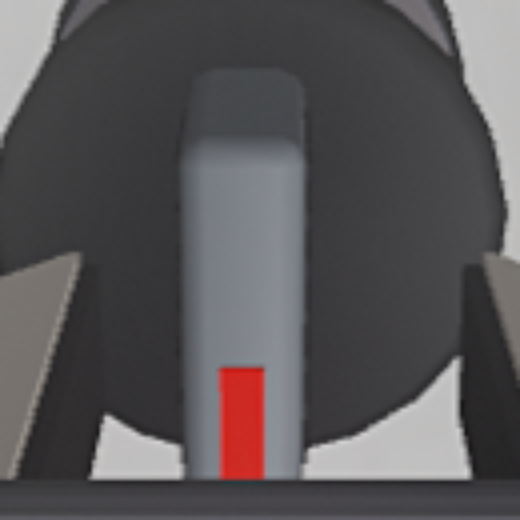

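Call:
play_rows:
  moves: [140,3,-3.6,0,0,140,3,-3.6,0,0,140,3,-3.6,6,0,140,3,-3.6,12,0,140,3,-3.6,16,0,140,3,-3.6,19,0,140,3,-3.6,19,0,140,3,-3.6,19,0]

```text
time: 3.55
tool_pos: [513.0, -120.9, 119.4]
tcp_rot: [3.142, 0.001, -0.269]
contact_force: [-0.4, -0.1, 0.4]
grip_width: 41.5
```

```bash
python3 -c "
from h import *
go(512,-121.5,118.5,-15.2);o,c=snap('wrist','w3')
cv2.imwrite('pics/w3z.png',cv2.resize(c['color'][215:345,250:380,::-1],None,fx=4,fy=4))"
```

```text
pos [ 513.  -120.9  119.4] rpy deg [ 1.800e+02  4.000e-02 -1.539e+01] F [-0.4 -0.1  0.4] w 41.5 t 3.55
move -0.9 0.8 0.9 -0.2
```

View pics/w3z.png

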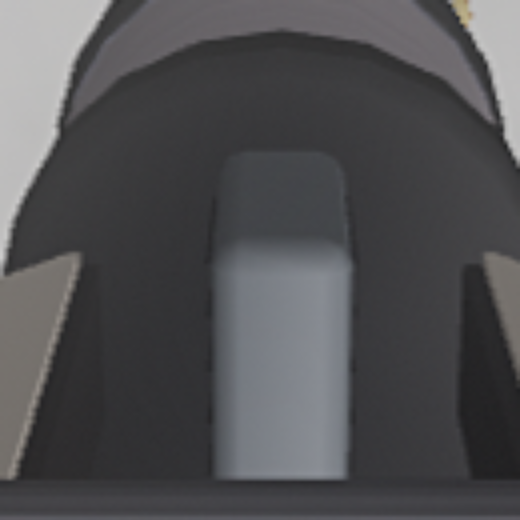

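The bar sits between the pads (edges at 215 and 350 in the crop, centred and parallel to them). I'll close the gripper.

Call:
play_rows:
  moves: [255,0,0,0,0,255,0,0,0,0,255,0,0,0,0,255,0,0,0,0,255,0,0,0,0,255,0,0,0,0,255,0,0,0,0,255,0,0,0,0]

```text
time: 4.27
tool_pos: [513.2, -121.0, 119.8]
tcp_rot: [3.141, -0.0, -0.269]
contact_force: [-0.4, -0.4, 0.8]
grip_width: 13.8
```

Call:
play_rows:
  moves: [255,0,0,-3,0,255,0,0,-8,0,255,0,0,-20,0,255,0,0,-35,0,255,0,0,-55,0,255,0,0,-75,0,255,0,0,-90,0,255,0,0,-100,0]

```text
time: 4.93
tool_pos: [513.6, -121.1, 221.7]
tcp_rot: [3.141, -0.002, -0.269]
contact_force: [0.1, 0.6, -2.3]
grip_width: 14.0
```

```bash
python3 -c "
from h import *
go(513,-121,270,-15.2);go(540,237,270,74)
o,c=snap('wrist','w4');o,c=snap('scene','c4')"
```

```text
pos [ 513.6 -121.1  221.7] rpy deg [ 1.7998e+02 -1.4000e-01 -1.5390e+01] F [ 0.1  0.6 -2.3] w 14.0 t 4.9333
move -0.6 0.1 -48.3 -0.2
pos [ 513.6 -121.1  221.7] rpy deg [ 1.7998e+02 -1.4000e-01 -1.5390e+01] F [ 0.1  0.6 -2.3] w 14.0 t 4.9333
move -69.6 -352.2 -48.3 -89.4
```

View pics/w4.png

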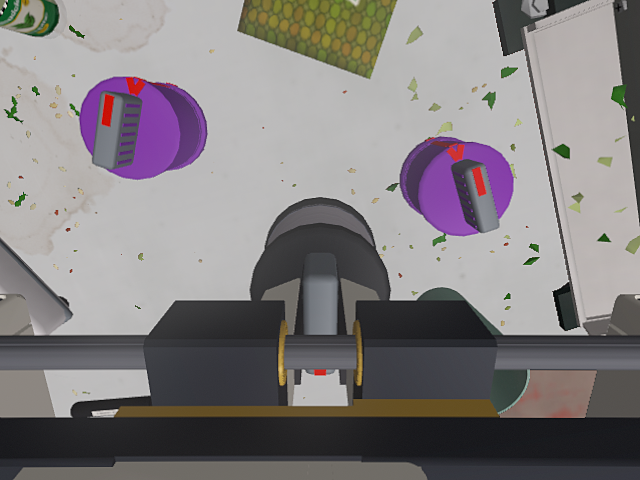

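View pics/c4.png

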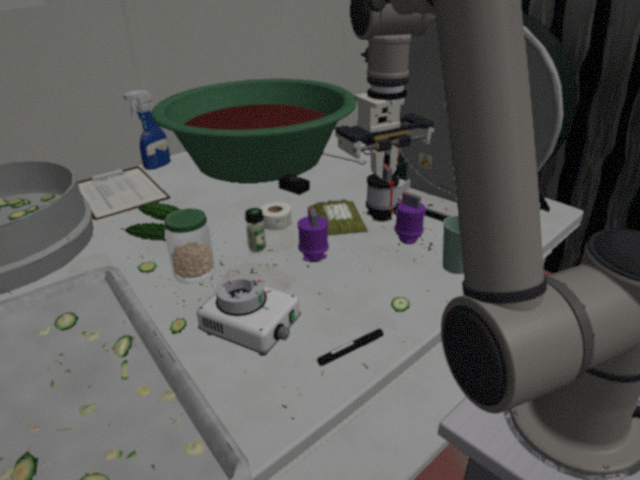

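Call:
play_rows:
  moves: [255,0,0,-15,0,255,0,0,-35,-3,255,-5,-20,-48,-8,255,-14,-50,-48,-14,255,-23,-85,-48,-21,255,-32,-120,-48,-28,255,-41,-155,-48,-35,255,-50,-190,-48,-42]

```text
time: 5.7
tool_pos: [514.6, 77.1, 266.4]
tcp_rot: [-3.141, 0.002, 0.47]
contact_force: [0.8, 0.3, -2.6]
grip_width: 13.7
```

```bash
python3 -c "
from h import *
go(516.5,155,270,74)"
```

```text
pos [514.6  77.1 266.4] rpy deg [-1.7995e+02  1.1000e-01  2.6930e+01] F [ 0.8  0.3 -2.6] w 13.7 t 5.7
move 36.9 -68.6 -3.6 -47.1
```

Call:
play_rows:
  moves: [255,8,-17,-3,-6,255,18,-34,-3,-13,255,28,-51,-3,-20,255,37,-65,-3,-27,255,37,-68,-3,-34,255,37,-68,-3,-41,255,37,-68,-3,-47,255,37,-68,-3,-47]

```text
time: 6.37
tool_pos: [517.5, 153.0, 269.2]
tcp_rot: [-3.139, 0.001, 1.289]
contact_force: [0.1, 0.6, -2.3]
grip_width: 13.6
```

```bash
python3 -c "
from h import *
go(540,237.5,270,74);o,c=snap('wrist','w5');o,c=snap('side','s5')"
```

```text
pos [517.5 153.  269.2] rpy deg [-1.7987e+02  7.0000e-02  7.3850e+01] F [ 0.1  0.6 -2.3] w 13.6 t 6.3667
move 87.4 -1.9 -0.8 -0.2
```

View pics/w5.png

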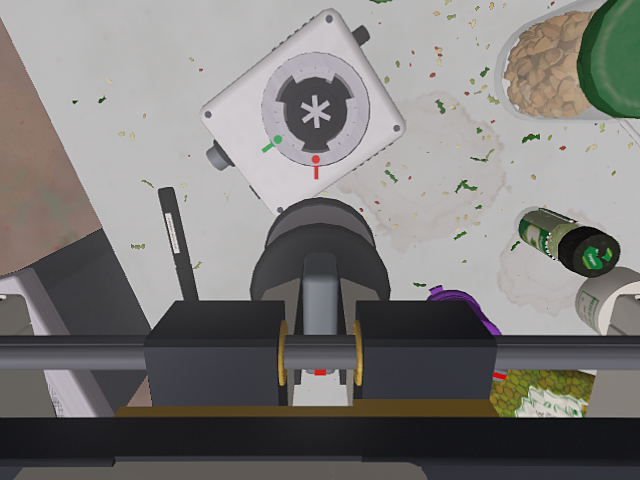

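View pics/s5.png

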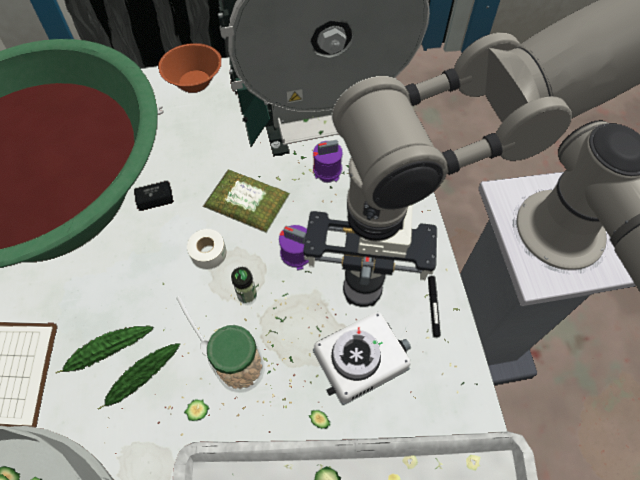

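Run:
```python
from h import *
o,c=load('w5'); im=c['color']
cv2.imwrite('pics/w5z.png',cv2.resize(im[0:220,195:415,::-1],None,fx=2.7,fy=2.7,interpolation=cv2.INTER_CUBIC))
h=cv2.cvtColor(im,cv2.COLOR_RGB2HSV)
red=((h[...,0]<8)|(h[...,0]>172))&(h[...,1]>130)&(h[...,2]>90)
gr=(h[...,0]>45)&(h[...,0]<90)&(h[...,1]>110)&(h[...,2]>60)
for nm,m in [('red',red),('gr',gr)]:
    n,l,s,ce=cv2.connectedComponentsWithStats(m.astype(np.uint8))
    for i in range(1,n):
        if s[i][4]>5 and 220<ce[i][0]<400 and ce[i][1]<200: print(nm,ce[i],s[i])
def dotc(m,x0,x1,y0,y1):
    p=np.argwhere(m[y0:y1,x0:x1])[:,::-1].mean(0)+[x0,y0]; return p
for nm,p in [('red',dotc(red,310,322,154,165)),('gr',dotc(gr,272,284,134,146))]:
    print(nm,p,onz(c,p,89,o).round(1))
# white star centre = plate axis; dark hole
dark=(im.max(2)<75)
m=np.zeros_like(dark);m[60:165,265:368]=dark[60:165,265:368]
S=[(329,19),(207,114),(397,128),(280,210)]
W=[onz(c,p,60,o) for p in S]
for w in W: print(w.round(1))
```

```text
red [315.27659574 158.74468085] [312 155   8   8  47]
red [315.90909091 171.31818182] [312 166   8  13  44]
gr [3.82666667e+02 1.66666667e-01] [376   0  15   2  18]
gr [277.39130435 138.95652174] [274 135   8   9  46]
gr [267.34090909 147.06818182] [262 142  12  10  44]
gr [390.51612903 174.80645161] [385 170  12  12  31]
red [315.27659574 158.74468085] [526.5 199.9  89. ]
gr [277.08163265 139.30612245] [501.1 223.5  89. ]
[567.6 301.2  60. ]
[445.6 260.2  60. ]
[601.9 202.6  60. ]
[480.1 160.8  60. ]
```

View pics/w5z.png

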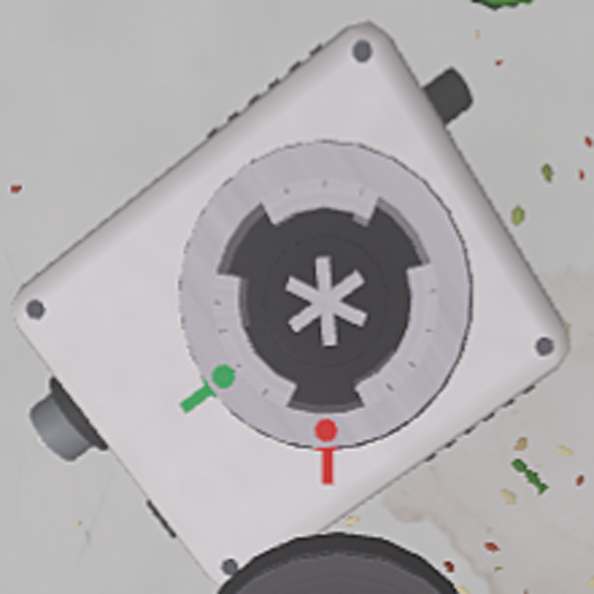

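Run:
```python
from h import *
for f in ['w3','w4','w5']:
    o,c=load(f); cv2.imwrite(f'pics/{f}b.png',cv2.resize(c['color'][190:390,240:400,::-1],None,fx=3.5,fy=3,interpolation=cv2.INTER_CUBIC))
    im=c['color']
    print(f,[(r,int(im[r,316:324].mean())) for r in range(245,300)][::2])
```

```text
w3 [(245, 58), (247, 57), (249, 57), (251, 56), (253, 72), (255, 70), (257, 70), (259, 69), (261, 70), (263, 69), (265, 69), (267, 69), (269, 69), (271, 69), (273, 68), (275, 80), (277, 94), (279, 108), (281, 120), (283, 128), (285, 130), (287, 130), (289, 130), (291, 130), (293, 130), (295, 130), (297, 130), (299, 131)]
w4 [(245, 56), (247, 56), (249, 55), (251, 54), (253, 70), (255, 68), (257, 68), (259, 67), (261, 67), (263, 67), (265, 67), (267, 67), (269, 67), (271, 67), (273, 67), (275, 79), (277, 92), (279, 105), (281, 117), (283, 125), (285, 127), (287, 126), (289, 127), (291, 126), (293, 126), (295, 126), (297, 127), (299, 128)]
w5 [(245, 55), (247, 54), (249, 54), (251, 53), (253, 61), (255, 60), (257, 60), (259, 59), (261, 59), (263, 59), (265, 59), (267, 59), (269, 58), (271, 58), (273, 57), (275, 70), (277, 81), (279, 94), (281, 109), (283, 128), (285, 131), (287, 131), (289, 130), (291, 130), (293, 130), (295, 129), (297, 129), (299, 129)]
```

View pics/w5b.png

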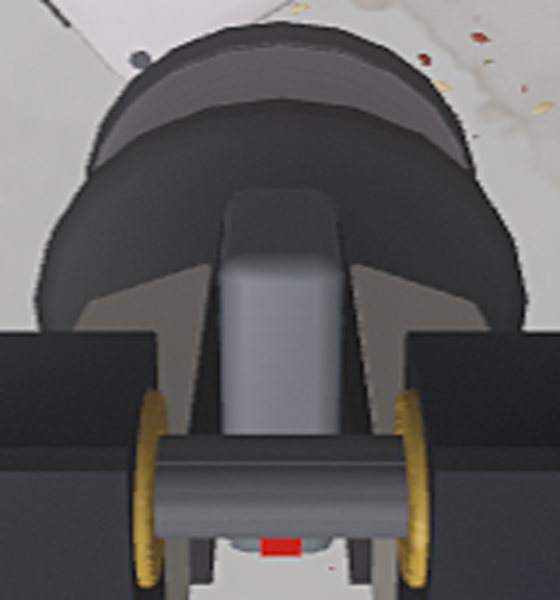

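Run:
```python
from h import *
o,c=load('w5'); T=c['T_tool_cam']
def ont(uv,z):
    K=np.array([[c['fx'],0,c['cx']],[0,c['fy'],c['cy']],[0,0,1]])
    p=cv2.undistortPoints(np.array([[uv]],float),K,np.array([c['k1'],0,0,0,0.]))[0,0]
    d=T[:3,:3]@[p[0],p[1],1]; return T[:3,3]+d*(z-T[2,3])/d[2]
print('far base',ont((320,252.5),26.5).round(1))
print('far top',ont((320,274.5),0).round(1),ont((320,283),-2.5).round(1))
print('near top',ont((320,374.5),0).round(1),ont((320,374.5),-2.5).round(1))
print('cap far edge',ont((320,223.5),26.5).round(1))
print('cup sides cap', ont((240+36/3.5,190+300/3),26.5).round(1),ont((240+525/3.5,190+300/3),26.5).round(1))
# ring ellipse outer: crop pts /2.7+195
R=[(180,295),(472,295),(325,140),(325,449)]
P=[ont((195+a/2.7,b/2.7),269.2-89) for a,b in R]
for p in P: print(p.round(1))
print('star',ont((195+326/2.7,302/2.7),269.2-71))
for p in [(315.28,158.74),(277.08,139.3)]: print('dots',ont(p,269.2-89).round(1))
```

```text
far base [21.4 -0.2 26.5]
far top [21.9 -0.2  0. ] [19.4 -0.2 -2.5]
near top [-24.3  -0.2   0. ] [-22.4  -0.2  -2.5]
cap far edge [35.2 -0.1 26.5]
cup sides cap [  2.6 -33.1  26.5] [ 2.5 32.9 26.5]
[ 86.5 -46.4 180.2]
[ 86.5  39.6 180.2]
[128.   -3.5 180.2]
[ 41.6  -3.9 180.2]
star [ 84.79138196  -3.55639103 198.2       ]
dots [ 47.8  -3.9 180.2]
dots [ 63.4 -34.9 180.2]
```

Call:
play_rows:
  moves: [255,15,-1,0,0,255,35,-2,0,0,255,55,-3,0,0,255,75,-3.4,0,0,255,86.4,-3.4,8,0,255,86.4,-3.4,22,0,255,86.4,-3.4,35,0,255,86.4,-3.4,42,0]

```text
time: 7.13
tool_pos: [538.2, 236.4, 226.0]
tcp_rot: [-3.139, 0.002, 1.283]
contact_force: [0.4, -0.4, -2.0]
grip_width: 13.9
```

Call:
play_rows:
  moves: [255,0,0,0,0,255,0,0,0,0,255,0,0,0,0]

```text
time: 7.38
tool_pos: [539.5, 236.5, 229.3]
tcp_rot: [3.141, -0.0, 1.284]
contact_force: [0.2, 0.0, -2.2]
grip_width: 13.8
```

```bash
python3 -c "
from h import *
go(536.8,235.7,225,73.8)
for n in ['wrist','side','scene']:
  o,c=snap(n,n[:2]+'6')
a=cv2.imread('pics/si6.png')[260:420,280:440];b=cv2.imread('pics/sc6.png')[230:360,170:330]
cv2.imwrite('pics/b6.png',np.hstack([cv2.resize(a,(400,400),interpolation=2),cv2.resize(b,(400,400*130//160+75),interpolation=2)]))"
```

```text
pos [539.5 236.5 229.3] rpy deg [ 1.7994e+02 -3.0000e-02  7.3550e+01] F [ 0.2  0.  -2.2] w 13.8 t 7.3833
move -1.6 -2.4 4.3 -0.2
```

View pics/wr6.png

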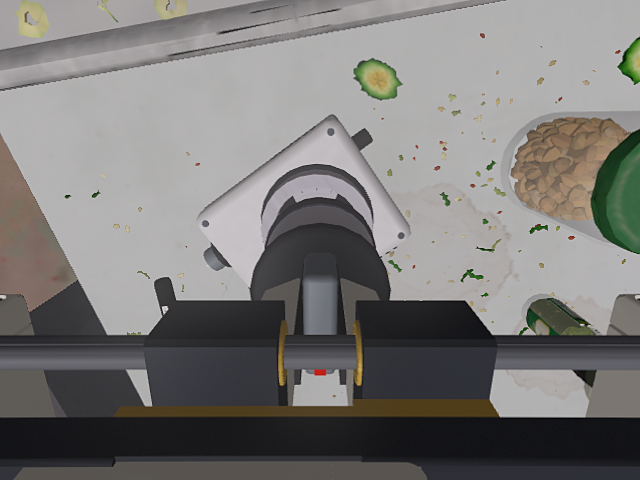

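View pics/b6.png

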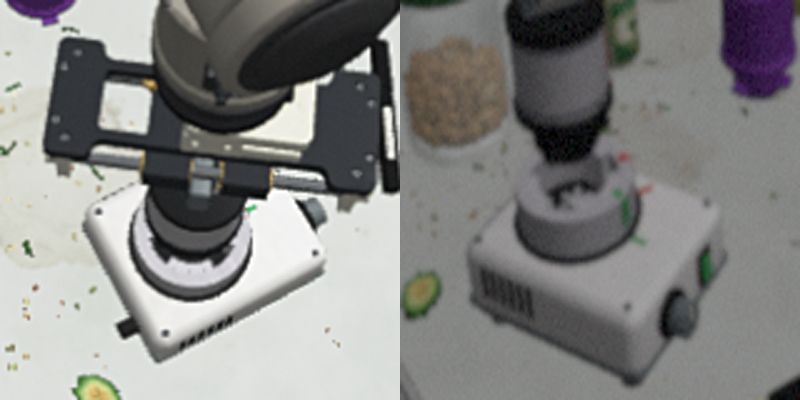

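```bash
python3 -c "
from h import *
go(536.8,235.7,225,73.8)
o,c=snap('wrist','w7')
cv2.imwrite('pics/w7z.png',cv2.resize(c['color'][150:270,240:400,::-1],None,fx=5,fy=5,interpolation=2))"
```

```text
pos [539.5 236.7 229.5] rpy deg [ 1.7992e+02 -4.0000e-02  7.3580e+01] F [ 0.5  0.4 -2.7] w 13.6 t 7.5333
move -1.7 -2.3 4.5 -0.2
```

View pics/w7z.png

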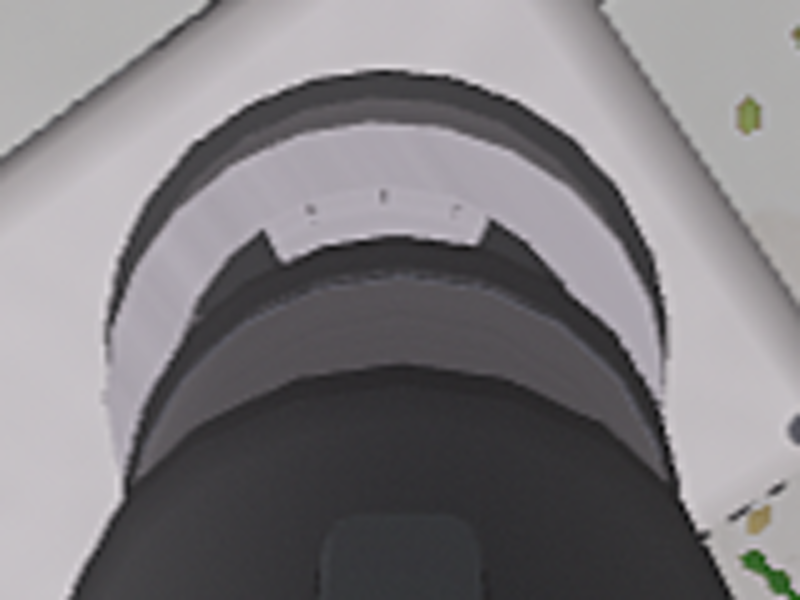

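```bash
cat >> h.py <<'E'
def ont(c,uv,z):
    T=c['T_tool_cam']
    K=np.array([[c['fx'],0,c['cx']],[0,c['fy'],c['cy']],[0,0,1]])
    p=cv2.undistortPoints(np.array([[uv]],float),K,np.array([c['k1'],0,0,0,0.]))[0,0]
    d=T[:3,:3]@[p[0],p[1],1]; return T[:3,3]+d*(z-T[2,3])/d[2]
E
python3 - <<'E'
from h import *
from scipy.optimize import least_squares
o,c=load('w7'); z=o['tool_pos'][2]-89
P=np.array([ont(c,(240+a/5,150+b/5),z) for a,b in [(385,122),(106,385),(665,375),(215,180),(560,180)]])
print(P.round(1))
f=least_squares(lambda q:np.hypot(P[:,0]-q[0],P[:,1]-q[1])-43,[0,0]);print(f.x,f.fun)
f=least_squares(lambda q:np.hypot(P[:,0]-q[0],P[:,1]-q[1])-q[2],[0,0,43]);print(f.x,f.fun)
# tick marks/outer axis
E
```

```text
[[ 40.6  -2.2 140.5]
 [  0.6 -44.9 140.5]
 [  2.1  40.3 140.5]
 [ 32.1 -27.4 140.5]
 [ 32.   23.6 140.5]]
[-2.52174916 -2.15972184] [ 0.12658084 -0.12274005 -0.28947682 -0.19302119  0.08701062]
[-2.23282899 -2.16303253 42.76087558] [ 0.07677951  0.09300503 -0.0774377  -0.18906522  0.09671839]
```

Call:
play_rows:
  moves: [255,-1.1,-2,0,0,255,-1.1,-2,0,0,255,-1.1,-2,6,0,255,-1.1,-2,12,0,255,-1.1,-2,16,0,255,-1.1,-2,19,0,255,-1.1,-2,19,0,255,-1.1,-2,19,0]

```text
time: 8.25
tool_pos: [536.8, 236.2, 209.3]
tcp_rot: [-3.141, 0.0, 1.285]
contact_force: [-0.1, 0.7, -1.9]
grip_width: 13.9
```

Call:
play_rows:
  moves: [255,0,0,0,0,255,0,0,0,0]

```text
time: 8.42
tool_pos: [537.1, 236.3, 209.9]
tcp_rot: [3.141, -0.0, 1.285]
contact_force: [-0.5, -0.8, -2.1]
grip_width: 14.1
```

```bash
python3 -c "
from h import *
go(536.8,235.7,190.5,73.8)
for n in ['wrist','side','scene']:
  o,c=snap(n,n[:2]+'8')
a=cv2.imread('pics/si8.png')[260:420,280:440];b=cv2.imread('pics/sc8.png')[230:360,170:330]
cv2.imwrite('pics/b8.png',np.hstack([cv2.resize(cv2.imread('pics/wr8.png')[150:270,240:400],(400,400),interpolation=2),cv2.resize(b,(400,400),interpolation=2)]))"
```

```text
pos [537.1 236.3 209.9] rpy deg [ 1.7997e+02 -1.0000e-02  7.3610e+01] F [-0.5 -0.8 -2.1] w 14.1 t 8.4167
move -0.6 -0.1 19.4 -0.2
```

View pics/b8.png

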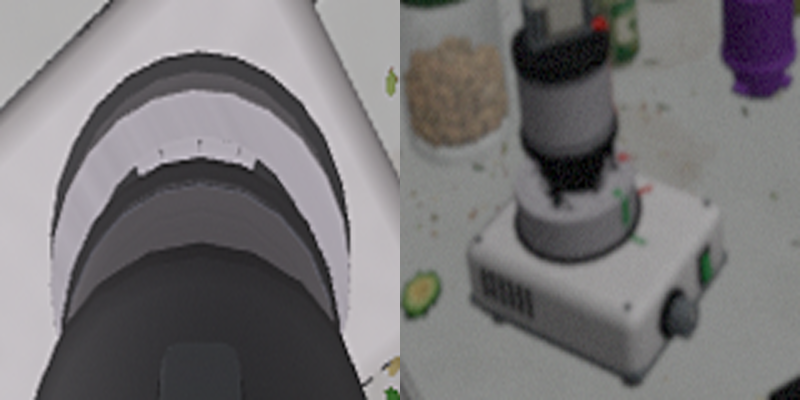

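Call:
play_rows:
  moves: [255,0,0,3,0,255,0,0,6,0,255,0,0,8,0,255,0,0,10,0,255,0,0,11.5,0,255,0,0,12,0]

```text
time: 9.07
tool_pos: [536.8, 236.2, 197.3]
tcp_rot: [-3.141, 0.0, 1.285]
contact_force: [-0.2, -0.7, -2.0]
grip_width: 13.7
```

Call:
play_rows:
  moves: [255,0,0,1,0,255,0,0,2,0,255,0,0,2,0]

```text
time: 9.32
tool_pos: [536.9, 236.2, 195.5]
tcp_rot: [-3.141, 0.0, 1.285]
contact_force: [0.1, -0.7, -2.2]
grip_width: 13.9
```

Call:
play_rows:
  moves: [255,0,0,1.5,0,255,0,0,3,0,255,0,0,4,0,255,0,0,4,0,255,0,0,4,0]

```text
time: 9.73
tool_pos: [536.9, 236.2, 191.6]
tcp_rot: [-3.142, 0.0, 1.285]
contact_force: [0.3, -0.9, -1.1]
grip_width: 13.8
```

Call:
play_rows:
  moves: [255,0,0,1,0,255,0,0,2,0,255,0,0,2,0,255,0,0,2,0]

```text
time: 10.07
tool_pos: [537.2, 236.3, 190.5]
tcp_rot: [3.141, -0.001, 1.285]
contact_force: [-1.5, -1.1, 5.4]
grip_width: 13.8
```

Call:
play_rows:
  moves: [255,0,0,1.5,0,255,0,0,3,0,255,0,0,4.5,0,255,0,0,5.5,0,255,0,0,5.5,0,255,0,0,5.5,0]

```text
time: 10.57
tool_pos: [537.2, 236.3, 185.1]
tcp_rot: [3.14, -0.001, 1.285]
contact_force: [-2.5, -1.3, 6.2]
grip_width: 13.7
```

Call:
play_rows:
  moves: [255,0,0,0.6,0,255,0,0,1.1,0,255,0,0,1.1,0,255,0,0,1.1,0]

```text
time: 10.9
tool_pos: [537.2, 236.3, 184.1]
tcp_rot: [3.14, -0.001, 1.285]
contact_force: [-2.0, -0.6, 7.6]
grip_width: 13.8
```

```bash
python3 -c "
from h import *
go(536.9,236.2,184,18.8);print(bot.get_obs()['moment'])
for n in ['wrist','scene']:
  o,c=snap(n,n[:2]+'9')
b=cv2.imread('pics/sc9.png')[220:350,170:330]
cv2.imwrite('pics/b9.png',np.hstack([cv2.resize(cv2.imread('pics/wr9.png')[150:390,160:480],(400,400),interpolation=2),cv2.resize(b,(400,400),interpolation=2)]))"
```

```text
pos [537.2 236.3 184.1] rpy deg [ 1.7992e+02 -4.0000e-02  7.3610e+01] F [-2.  -0.6  7.6] w 13.8 t 10.9
move -0.2 -0.3 0.1 54.8
[-0.17993662  0.35408368  0.0342631 ]
```

View pics/b9.png

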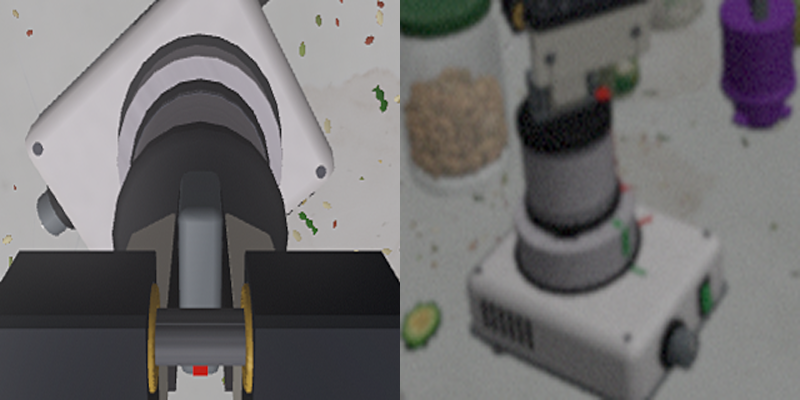

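Call:
play_rows:
  moves: [255,0,0.1,0,3,255,0,0.2,0,7,255,-0.1,0.3,0,11,255,-0.1,0.3,0,14,255,-0.1,0.3,0,14]

```text
time: 11.42
tool_pos: [538.0, 236.2, 184.4]
tcp_rot: [3.139, -0.002, 1.038]
contact_force: [0.5, -1.0, 7.4]
grip_width: 13.9
```

```bash
python3 -c "
from h import *
go(536.9,236.2,184,18.8);print(bot.get_obs()['moment'])"
```

```text
pos [538.  236.2 184.4] rpy deg [ 1.7988e+02 -1.2000e-01  5.9440e+01] F [ 0.5 -1.   7.4] w 13.9 t 11.4167
move -0.6 -0.9 0.4 40.6
[-0.06742079  0.11965161 -0.07450349]
```

Call:
play_rows:
  moves: [255,0,0.1,0,6,255,-0.1,0.3,0,12,255,-0.2,0.4,0,18,255,-0.2,0.5,0,24,255,-0.3,0.6,0,30,255,-0.4,0.7,0,36,255,-0.5,0.8,0,40,255,-0.5,0.8,0,40]

```text
time: 12.08
tool_pos: [538.6, 235.4, 184.4]
tcp_rot: [3.141, -0.003, 0.338]
contact_force: [0.6, 0.5, 7.8]
grip_width: 14.0
```

Call:
play_rows:
  moves: [255,0,0,0,0.5,255,0,0,0,0.5]

```text
time: 12.25
tool_pos: [538.6, 235.4, 184.5]
tcp_rot: [3.141, -0.003, 0.333]
contact_force: [-0.4, -0.0, 7.6]
grip_width: 14.0
```

```bash
python3 -c "
from h import *
go(536.9,236.2,184,18.8);print(bot.get_obs()['moment'])
for n in ['wrist','scene','side']:
  o,c=snap(n,n[:2]+'10')
b=cv2.imread('pics/sc10.png')[220:350,170:330]
cv2.imwrite('pics/b10.png',np.hstack([cv2.resize(cv2.imread('pics/wr10.png')[150:390,160:480],(400,400),interpolation=2),cv2.resize(b,(400,400),interpolation=2)]))"
```

```text
pos [538.6 235.4 184.5] rpy deg [179.98  -0.19  19.09] F [-0.4 -0.   7.6] w 14.0 t 12.25
move -1.3 -1.3 0.5 0.3
[-0.0992771   0.07966226  0.05200024]
```

View pics/b10.png

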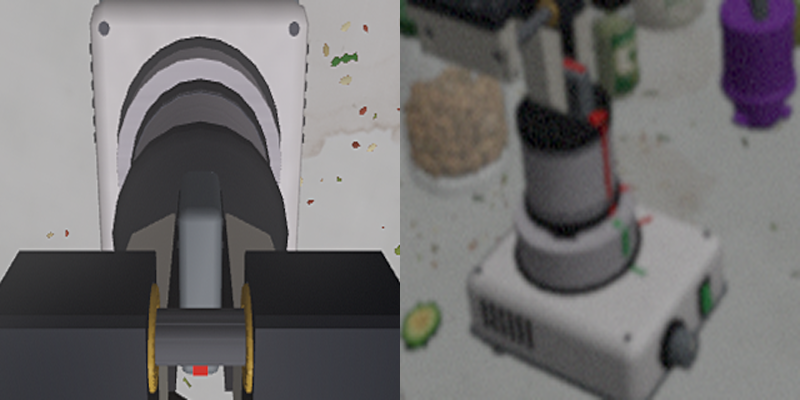

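Run:
```python
from h import *
o,c=load('sc10'); os_,cs=load('si10')
def proj(c,P):
    W=c['world_to_cam']; K=np.array([[c['fx'],0,c['cx']],[0,c['fy'],c['cy']],[0,0,1]])
    return cv2.projectPoints(np.array([P],float),cv2.Rodrigues(W[:3,:3])[0],W[:3,3],K,np.array([c['k1'],0,0,0,0.]))[0][0,0]
C=np.array([538.9,235.6])
for nm,y in [('lock',18.8),('open',73.8),('mid',46)]:
    d=-np.array([np.cos(np.radians(y)),np.sin(np.radians(y))])
    for z,r in [(97,35),(158,34),(89,37.5)]:
        P=np.r_[C+r*d,z]; p=proj(c,P); q=proj(cs,P)
        print(nm,z,'scene crop',((p-[170,220])*[400/160,400/130]).round(), 'side',q.round(1))
b=cv2.imread('pics/sc10.png')[220:310,200:290]
cv2.imwrite('pics/b10z.png',cv2.resize(b,(600,600),interpolation=2))
a=cv2.imread('pics/si10.png')[260:420,280:440];cv2.imwrite('pics/s10z.png',cv2.resize(a,(600,600),interpolation=2))
```

```text
lock 97 scene crop [212. 208.] side [374.  341.3]
lock 158 scene crop [203. 117.] side [376.9 330.2]
lock 89 scene crop [216. 220.] side [374.8 342.1]
open 97 scene crop [217. 175.] side [359.2 331.7]
open 158 scene crop [208.  87.] side [361.5 320.4]
open 89 scene crop [221. 185.] side [359.  331.9]
mid 97 scene crop [220. 191.] side [367.8 334.8]
mid 158 scene crop [211. 102.] side [370.4 323.6]
mid 89 scene crop [225. 203.] side [368.2 335.2]
```

View pics/b10z.png

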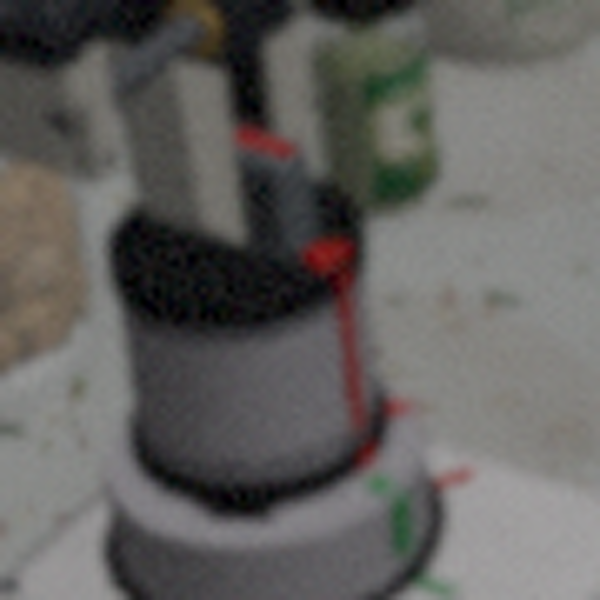

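View pics/s10z.png

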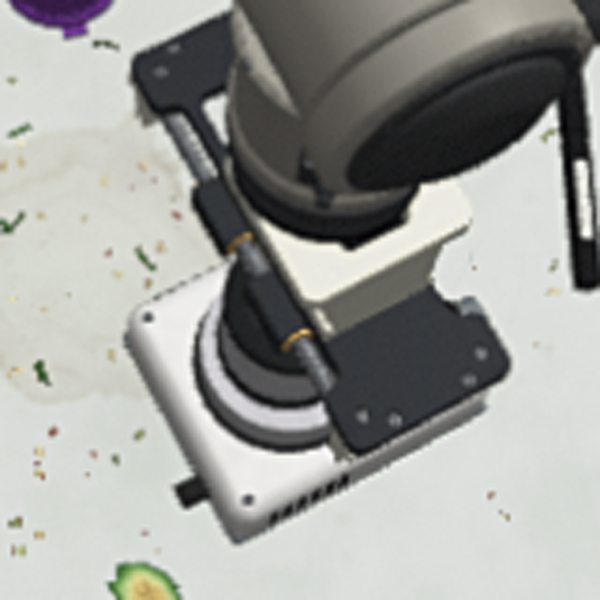

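The arrow's foot in the zoom (365,460) stands right at the green dot (378,483), and the tool yaw is 19.1° against the mill's 18.8°. I'll let the spring lift the cup while still holding it, so the cap doesn't hit the fingertips, and then open.

Call:
play_rows:
  moves: [255,0,0,-1.5,0,255,0,0,-3,0,255,0,0,-4,0,255,0,0,-5,0,255,0,0,-5,0,255,0,0,-5,0]

```text
time: 12.9
tool_pos: [538.5, 235.4, 189.1]
tcp_rot: [3.141, -0.003, 0.333]
contact_force: [1.1, 0.1, 5.2]
grip_width: 13.7
```

```bash
python3 -c "
from h import *
go(536.9,236.2,184,18.8);print(bot.get_obs()['moment'])"
```

```text
pos [538.5 235.4 189.1] rpy deg [ 1.7998e+02 -1.7000e-01  1.9110e+01] F [1.1 0.1 5.2] w 13.7 t 12.9
move -1.2 -1.3 5.1 0.3
[-0.03265201 -0.01807277 -0.00456411]
```

Call:
play_rows:
  moves: [140,0,0,0,0,140,0,0,0,0,140,0,0,0,0,140,0,0,0,0,140,0,0,0,0,140,0,0,0,0,140,0,0,0,0,140,0,0,0,0]

```text
time: 13.57
tool_pos: [537.6, 235.2, 188.0]
tcp_rot: [3.141, 0.0, 0.334]
contact_force: [0.2, -0.5, -0.3]
grip_width: 41.1
```

Call:
play_rows:
  moves: [140,0,0,-5,0,140,0,0,-15,0,140,0,0,-30,0,140,0,0,-50,0,140,0,0,-75,0,140,0,0,-100,0,140,0,0,-120,0,140,0,0,-120,0]

```text
time: 14.23
tool_pos: [539.1, 235.7, 314.1]
tcp_rot: [3.141, -0.01, 0.334]
contact_force: [0.4, -0.4, 0.1]
grip_width: 41.3
```

```bash
python3 -c "
from h import *
go(536.9,236.2,184,18.8)
for n in ['wrist','scene','side']:
  o,c=snap(n,n[:2]+'11')
b=cv2.imread('pics/sc11.png')[220:310,200:290]
cv2.imwrite('pics/b11.png',np.hstack([cv2.resize(cv2.imread('pics/wr11.png')[150:390,200:440],(400,400),interpolation=2),cv2.resize(b,(400,400),interpolation=2)]))"
```

```text
pos [539.1 235.7 314.1] rpy deg [179.97  -0.56  19.12] F [ 0.4 -0.4  0.1] w 41.3 t 14.2333
move -1.9 -1.2 130.1 0.3
```

View pics/b11.png

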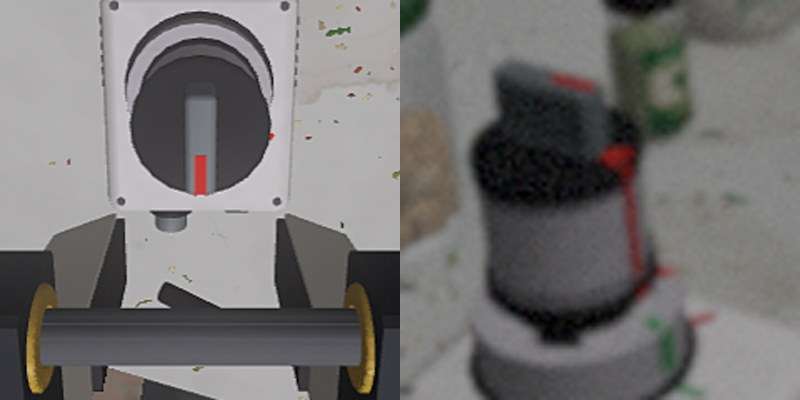

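View pics/wr11.png

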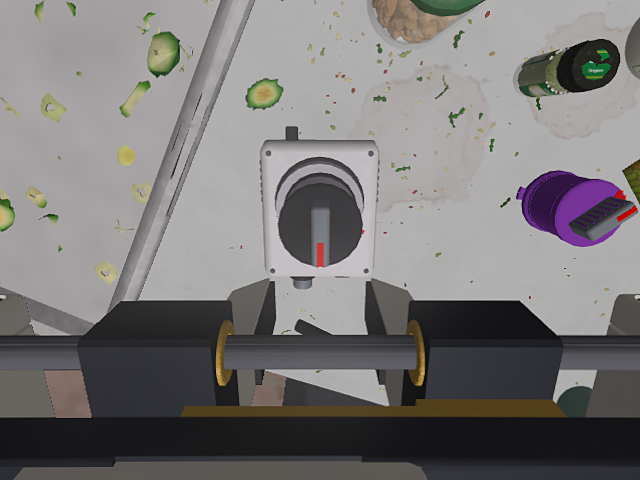

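View pics/si11.png

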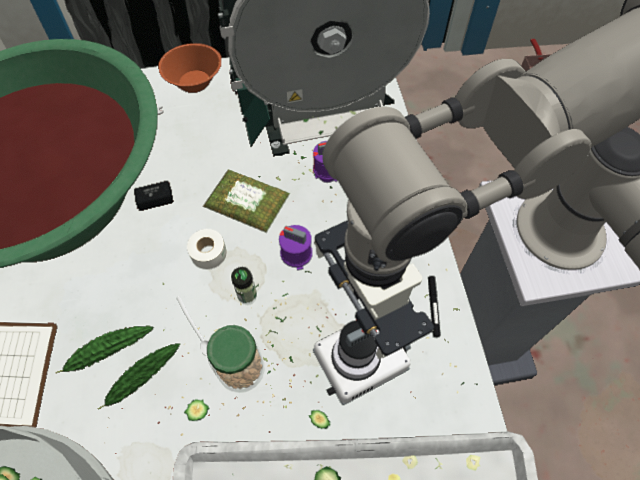

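Run:
```python
from h import *
o,c=load('sc11'); print(bot.get_obs()['time'])
def proj(c,P):
    W=c['world_to_cam']; K=np.array([[c['fx'],0,c['cx']],[0,c['fy'],c['cy']],[0,0,1]])
    return cv2.projectPoints(np.array([P],float),cv2.Rodrigues(W[:3,:3])[0],W[:3,3],K,np.array([c['k1'],0,0,0,0.]))[0][0,0]
C=np.array([538.9,235.6])
for y in [13.8,18.8,28]:
  d=-np.array([np.cos(np.radians(y)),np.sin(np.radians(y))])
  for z,r in [(97,35),(103,35),(164,34),(193,21),(89,37.5)]:
    p=proj(c,np.r_[C+r*d,z]); print(y,z,((p-[200,220])*4.444+[400,0]).round())
# yaw of bar by wrist
ow,w=load('wr11'); im=w['color'].astype(int)
red=(im[...,0]>150)&(im[...,1]<80)&(im[...,2]<80)
p=np.argwhere(red[235:275,305:335])[:,::-1]+[305,235]
print(cv2.minAreaRect(p.astype(np.float32)))
for q in [(371,153),(271,153),(361,270),(273,271)]: print(ont(w,q,ow['tool_pos'][2]-60).round(1))
print(ont(w,(320,208),ow['tool_pos'][2]-193),ont(w,(320,268),ow['tool_pos'][2]-193))
```

```text
14.3833
13.8 97 [639. 304.]
13.8 103 [637. 292.]
13.8 164 [621. 160.]
13.8 193 [587.  85.]
13.8 89 [645. 323.]
18.8 97 [643. 300.]
18.8 103 [642. 288.]
18.8 164 [625. 156.]
18.8 193 [590.  83.]
18.8 89 [650. 318.]
28 97 [650. 292.]
28 103 [649. 280.]
28 164 [633. 149.]
28 193 [594.  78.]
28 89 [658. 310.]
((319.5, 254.5), (23.0, 5.0), 90.0)
[ 45.6  51.5 254.1]
[ 45.6 -49.9 254.1]
[-82.5  45.4 254.1]
[-83.7 -52.8 254.1]
[ 1.98274051e+01 -9.81680549e-02  1.21149695e+02] [-25.33300138  -0.12702483 121.14969542]
```

Call:
play_rows:
  moves: [140,0,0,0,0,140,0,0,0,0,140,0,0,0,0,140,0,0,0,0]

```text
time: 14.72
tool_pos: [537.5, 235.2, 307.4]
tcp_rot: [3.142, 0.001, 0.334]
contact_force: [-0.4, 0.5, 0.4]
grip_width: 41.6
```

```bash
python3 -c "
from h import *
o,c=load('scene0');o2,c2=snap('scene','sc12')
d=cv2.absdiff(c['color'],c2['color']).max(2)
for n,(x,y,X,Y) in dict(jar=(160,205,215,285),salt=(245,205,268,252),roll=(262,200,292,230),purple1=(297,205,330,262)).items(): print(n,np.percentile(d[y:Y,x:X],90))
print(bot.close_job())"
```

```text
jar 7.0
salt 15.0
roll 6.0
purple1 10.0
the job is handed in; nothing more can be done
None
```

The steel cup is fitted and locked on the mill, and I've handed the job in at about 14.8 s of robot time. I pinched the cup by its grip bar, lowered it in at the red mark and pressed it down about 6.4 mm. I then turned it 55° clockwise to the green mark, let the spring lift it while still held, opened the gripper and backed off about 120 mm.

**Last checks:**
- **Locked position:** after release, the arrow's foot in the scene view was within about 0.5 pixel of where it should be for the locked angle with the cup's origin 71 mm above the table. In the wrist view the grip bar was parallel to the mill housing, so the cup is upright and at the green mark.
- **Forces:** no reading passed about 8 N during insertion, pressing and turning. The reading was about zero after release.
- **Other objects:** before-and-after scene pictures showed no movement of the seed jar, salt jar, label roll or the nearest purple look-alike. I did not compare the beaker, the pouch or the second look-alike this way, though the gripper stayed clear of them.

**Disagreements:** the wrist and side cameras differed by 2 to 4 mm on absolute positions, so I relied on the wrist camera for both the grasp and the fit. I noticed no failed check. I did not test the lock by trying to turn the cup back.

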